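# Set the bench dimmer lever to its preset click-stop

## Task

The solvent bottle has been left in the way of the bench dimmer's red-gripped lever. Lift it out and stand it upright on the bench, well clear of the lever's whole sweep, without letting the lever push it. Then swing the lever anticlockwise (seen from above) from where it stands until it clicks into its preset stop, which is hidden inside the housing and can only be felt, and leave the lever resting in it; leave the solder reel and the tape roll at the front edge of the bench alone.

Things in the scene. Friction and masses are not known exactly. Their poses are not given: they have to be found in the camera images.
- dimmer: Bench dimmer, fixed: a round grey housing, 164 mm across, 58 mm high, with a white dial on top. Origin on the bench under its centre, which is the lever's upright axis. Its x axis points to the rear, where a low grey connector block stands (to 92 mm behind the axis, 110 mm wide, 45 mm high).
- lever (a joint): Lever angle, rad, 0 to 2.4, growing anticlockwise from above. At 0 the arm points 2.182 rad (anticlockwise) from the dimmer's x axis, i.e. left front; it sweeps across the front to the right. Starts at 0 to 0.25. About 2 N at the grip turns it, it stays where left. Stop: somewhere from 1.25 to 2.05; the lever falls into it lightly, then takes 12 to 20 N to push out.
- lever_grip (a point): Top centre of the lever's red upright grip: a round post 25 mm across, from 71 to 121 mm above the bench, 130 mm from the lever's axis. Its x axis points outward along the arm (flat aluminium bar 16 mm wide, top 72 mm above the bench). Pushed past the stop, the lever turns lightly again and can be brought back.
- click (a joint): Sinking of the detent ball inside the housing, in m (not visible): about 0.001 while it rides on the lever's plate, about 0.005 when the lever sits in the preset stop. It says nothing of where the stop is.
- bottle: White square solvent bottle with grey pump cap, 60 x 60 mm (body 105 mm high), 130 mm over all, about 0.35 kg. Origin: centre of its underside; z up, x and y square to its sides. Stands before the dimmer, in the lever's path, some 135 mm from its axis. The bench left of the tilting cradle, round 0.5 m ahead and 0.25 m left of the robot, is free to stand it on.
- tape_roll: Tan tape roll lying flat at the front edge of the bench, left of the solder reel, 90 mm across, 30 mm high, origin at the centre of its underside. To be left alone.
- spool: Blue-flanged reel of white solder wire standing on its flange at the front edge of the bench, left of the dimmer, 58 mm across, 56 mm high; origin on the bench about 10 mm beside its centre. To be left alone.
Things that resemble listed ones, but are neither listed nor needed, are in the scene too. What is shaped like the bottle but green is not meant.

How it is judged:
By the outcome, as a careful person would: the job done as asked, in the order asked, and still so for the second after the job is handed in, with the robot touching nothing.
It also fails if it takes over 58 s, if anything falls off the work surface, if the arm or the gripper's body presses on something with over 40 N, if the wrist force passes 120 N, or if a joint passes its speed limit or range.

## Robot

A 6-joint arm with a two-finger parallel gripper is mounted at the origin on a cart in front of the work surface, level with it; the furniture and walls round the work are solid. World frame = base frame: x ahead of the robot, y to its left, z up, the work surface at z = 0. Lengths are in m, angles in rad, forces in N, time in s.
With the tool pointing down it reaches from about 0.325 to 0.775 m from the base axis. Payload 5.5 kg.
Tool frame: the origin (TCP) lies midway between the tips of the shut fingers; the grasp point (between the pads) lies 19 mm behind it; z points along the fingers, y is the line along which they close (so a half turn about z gives the same grasp; the last joint's range is limited). The gripper opens to 88 mm and grips with 3 to 60 N. Pads are 20 mm wide; open, the fingers measure 115 mm over their backs; the gripper's body (75 mm by 178 mm) begins 61 mm behind the grasp point.
Start: joints at [-0.057, 0.091, 1.231, -0, 1.82, -0.057], TCP at [0.6, -0, 0.223] pointing down, gripper open.
Joint ranges: [-2.87, 2.87], [-0.86, 2.18], [0.17, 2.46], [-1.51, 4.65], [0.06, 2.69], [-2.65, 2.65]. Speed limits (rad/s): [2.57, 2.57, 3.01, 3.14, 3.14, 3.14].

## Interface

Orientations are given as a 3x3 rotation matrix whose columns are the frame's x, y, z axes.
In Python, from station import * gives the robot as it stands. The module is installed in compiled form; this text tells all that it offers. Calls block until the motion is done:
- goto(position, orientation): joint-space move of the TCP to a pose.
- move_straight(position, speed=0.15, orientation=None, max_force=None): straight line of the TCP; orientation=None keeps the orientation; speed is the mean speed in m/s. With max_force (N) it stops when the force on the tool has changed by that much, and returns True; else False.
- move_j(angles): joint-space move.
- ungrasp() and grasp(force=None): open the fingers fully, or close them until they stop; force is the grip in N (None keeps the last).
- dwell(seconds).
- inverse_kinematics(position, orientation): joint angles nearest the present ones, or None.
- read_state(): the state.
- grab_frame(name): name is "scene" or "side" or "wrist"; returns a dict with "pixels" (400x640x3 uint8, red, green, blue), "camera_matrix" (3x3 intrinsics, pixels), "eye" and "orientation" of the camera in the world. Camera axes: x right, y down, z forward; pixel columns grow to the right and rows downward; lengths in m; the calibration is good to about 2 mm. A picture is of the moment at which its call begins. There is no depth.
A pose or a line that the arm cannot do raises PlanningError and nothing moves.
- sign_off(): hands the job in; it is judged then, once.
The state is a dict: "t": time; "joints": joint angles; "dq": joint speeds; "tau": joint torques, N m; "eef_pos": TCP position; "eef_rot": TCP orientation; "contact_force": force on the tool from outside, world axes, zero at the start; "wrist_torque": the same for the moment, N m; "grip_width": opening from 0.0 (shut) to 1.0 (fully open); "grip_force": force on a finger pad.
Only numpy, scipy, OpenCV 4.12 (cv2) and the standard library are available. Lean on these libraries where they do the work, as an engineer would, in place of code of your own. Each camera call takes 0.05 s, during which the arm holds its last target. There are 200 camera calls.

## Working session

There is one attempt and no reset: what is moved stays moved. The work goes in short steps, each a Python script; the robot and the scene stay as the last script left them, time stands still between calls to the robot, and variables do not carry over. Pictures are saved under pics/ and viewed, at most 10 in all, crops included, and the job is handed in when it is done.

```bash
mkdir -p pics; cat > h.py <<'E'
from station import *
import numpy as np, cv2
def snap(n,f):
    c=grab_frame(n); cv2.imwrite('pics/'+f,c['pixels'][:,:,::-1]); return c
def ray(c,uv):
    d=np.linalg.inv(c['camera_matrix'])@[uv[0],uv[1],1]; d=np.array(c['orientation'])@d
    return np.array(c['eye']),d/np.linalg.norm(d)
def onz(c,uv,z):
    e,d=ray(c,uv); return e+d*(z-e[2])/d[2]
E
python3 - <<'E'
from h import *
import pickle
cs={n:snap(n,n+'0.png') for n in('scene','side')}
pickle.dump(cs,open('c0.pkl','wb'))
for c in cs.values(): print(c['eye'],np.round(c['orientation'],2),c['camera_matrix'][0])
print(read_state())
E
```

```text
[-0.01566987  0.66476162  0.95849385] [[-0.84 -0.34  0.41]
 [-0.54  0.56 -0.64]
 [-0.01 -0.76 -0.65]] [450.38898286   0.         325.5579568 ]
[-0.14885088  0.79601426  0.63172785] [[-0.82 -0.25  0.52]
 [-0.58  0.32 -0.75]
 [ 0.02 -0.91 -0.41]] [451.3606683    0.         322.33121303]
{'t': 0.1, 'joints': array([-5.66873943e-02,  9.17617445e-02,  1.23171933e+00,  3.25788819e-05,
        1.81978680e+00, -5.67157921e-02]), 'dq': array([-0.00084858, -0.00270409, -0.00121845,  0.00105198, -0.00129625,
        0.00065923]), 'tau': array([ 2.46603209e-03, -4.47854412e+01, -4.07573140e+01,  6.99365954e-02,
        2.83264846e-02, -6.35370566e-05]), 'eef_pos': array([5.99750267e-01, 3.10059577e-05, 2.21659063e-01]), 'eef_rot': array([[-3.62939148e-05,  9.99998604e-01, -1.67074100e-03],
       [ 9.99999991e-01,  3.65052082e-05,  1.26436537e-04],
       [ 1.26497351e-04, -1.67073640e-03, -9.99998596e-01]]), 'contact_force': array([-0.61696794, -0.4210682 ,  0.23589778]), 'wrist_torque': array([-0.07114848, -0.01697477,  0.01212102]), 'grip_force': 0.0, 'grip_width': 1.001778644512102}
```

View pics/scene0.png

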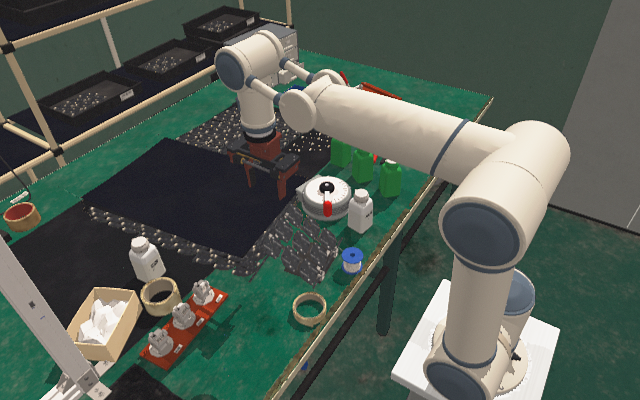

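View pics/side0.png

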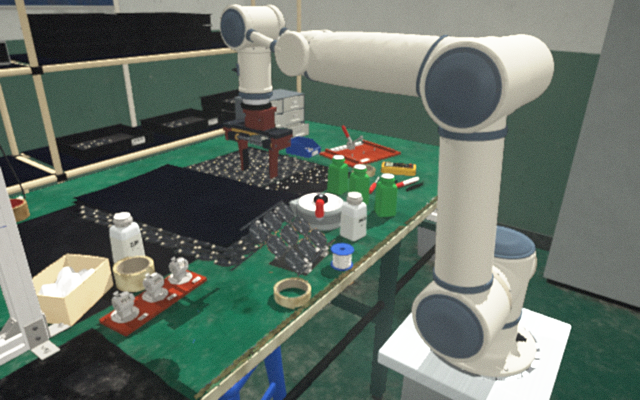

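The scene view shows the dimmer at about (325,200), its red grip at (327,208), the white bottle at (360,212), the reel at (352,261), the tape at (309,309), and green bottles on the right. The side view agrees: grip (320,206), bottle (353,218).

```bash
python3 - <<'E'
from h import *
import pickle
cs=pickle.load(open('c0.pkl','rb'))
s,d=cs['scene'],cs['side']
for n,uv,z in [('dial',(326,190),.058),('grip top',(327,203),.121),('bottle top',(360,192),.13),('bottle base',(360,230),0),('spool top',(352,254),.056),('tape',(309,306),.03),('green1',(391,163),.13),('green2',(362,150),.13),('cradle top left',(290,205),0.1),('cradle near',(305,280),0),('crl',(265,255),0),('edge',(335,320),0)]: print(n,onz(s,uv,z).round(3))
for n,uv,z in [('grip top',(320,199),.121),('bottle top',(354,195),.13),('dial',(320,203),.058)]: print('side',n,onz(d,uv,z).round(3))
def pr(c,p):
    q=np.array(c['orientation']).T@(np.array(p)-c['eye']); q=c['camera_matrix']@q; return (q[:2]/q[2]).round()
print(pr(s,[.5,.25,0]),pr(s,[.5,.15,0]),pr(s,[.4,.25,0]))
im=s['pixels'][120:320,220:420][:,:,::-1]
cv2.imwrite('pics/crop.png',cv2.resize(im,(600,600),interpolation=cv2.INTER_CUBIC))
E
```

```text
dial [ 0.576 -0.247  0.058]
grip top [ 0.501 -0.136  0.121]
bottle top [ 0.441 -0.217  0.13 ]
bottle base [ 0.425 -0.2    0.   ]
spool top [ 0.373 -0.058  0.056]
tape [0.389 0.127 0.03 ]
green1 [ 0.427 -0.389  0.13 ]
green2 [ 0.538 -0.404  0.13 ]
cradle top left [ 0.6   -0.093  0.1  ]
cradle near [0.458 0.045 0.   ]
crl [0.606 0.031 0.   ]
edge [0.324 0.11  0.   ]
side grip top [ 0.51  -0.147  0.121]
side bottle top [ 0.439 -0.211  0.13 ]
side dial [ 0.574 -0.238  0.058]
[244. 329.] [269. 300.] [276. 349.]
```

View pics/crop.png

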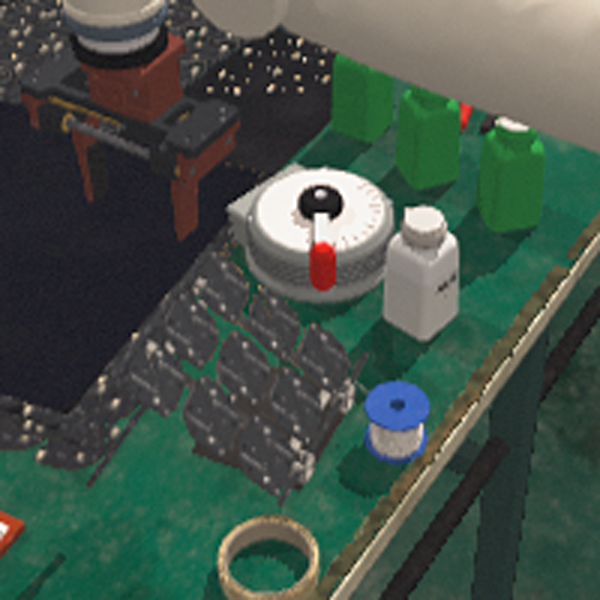

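The crop shows the bottle's body at about (422,285) and cap at (426,222). The grip is at (322,265), the dimmer at (320,225), and dark tiles (the cradle area) lie left of the reel. I'll get a wrist view next.

```bash
python3 - <<'E'
from h import *
import pickle
R=read_state()['eef_rot']; R=np.array([[0,1,0],[1,0,0],[0,0,-1.]])
goto([.47,-.15,.36],R)
c=snap('wrist','w1.png'); s2=snap('scene','s1.png');d2=snap('side','d1.png')
pickle.dump((c,s2,d2),open('c1.pkl','wb'))
print(c['eye'],c['orientation'].round(3),read_state()['t'],read_state()['eef_pos'])
E
```

```text
[ 0.47028012 -0.08098989  0.52028378] [[ 1.     0.002 -0.001]
 [ 0.002 -0.968 -0.252]
 [-0.002  0.252 -0.968]] 1.2083 [ 0.47058852 -0.14920738  0.35815938]
```

View pics/w1.png

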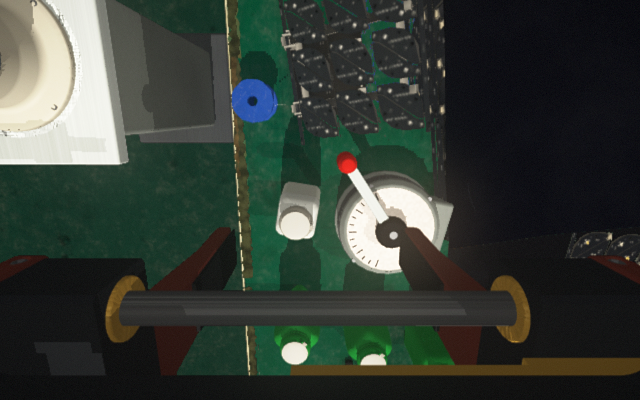

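The wrist view shows the grip top at (346,162), the hub at (392,235), and the bottle at (297,211) with its cap at (295,223). The reel is at (254,101), the green bottles are at the bottom, and the cradle is on top. A zoom should give the bottle's yaw.

```bash
python3 - <<'E'
from h import *
import pickle
c,s,d=pickle.load(open('c1.pkl','rb'))
p=c['pixels']; hsv=cv2.cvtColor(p,cv2.COLOR_RGB2HSV)
red=cv2.inRange(hsv,(0,170,90),(8,255,255))|cv2.inRange(hsv,(172,170,90),(180,255,255))
red[:120]=0;red[200:]=0; 
m=cv2.moments(red[:, 320:380]);print('red',m['m10']/m['m00']+320,m['m01']/m['m00'],m['m00']/255)
g=onz(c,(346,162),.121);h=onz(c,(393,236),.075)
print('grip',g.round(4),'hub',h.round(4),np.linalg.norm((g-h)[:2]))
print('blk',onz(c,(452,206),.045),onz(c,(425,180),.045))
print('cap',onz(c,(295,223),.13)); 
print('spool',onz(c,(254,101),.056),'cradle',onz(c,(290,110),.05),onz(c,(285,0),.05),'green caps',onz(c,(295,352),.13),onz(c,(373,360),.13))
A=cv2.resize(p[165:255,250:345][:,:,::-1],None,fx=6,fy=6,interpolation=cv2.INTER_CUBIC)
cv2.imwrite('pics/b1.png',A)
E
```

```text
red 346.23880597014926 162.2537313432836 335.0
grip [ 0.5049 -0.1382  0.121 ] hub [ 0.5802 -0.2532  0.075 ] 0.13739143166797818
blk [ 0.6743094  -0.21592233  0.045     ] [ 0.62983439 -0.17575989  0.045     ]
cap [ 0.44137033 -0.21465354  0.13      ]
spool [ 0.38241854 -0.06381991  0.056     ] cradle [ 0.4310531 -0.075567   0.05     ] [0.4272672  0.06146436 0.05      ] green caps [ 0.43836193 -0.40737214  0.13      ] [ 0.54947598 -0.42044763  0.13      ]
```

View pics/b1.png

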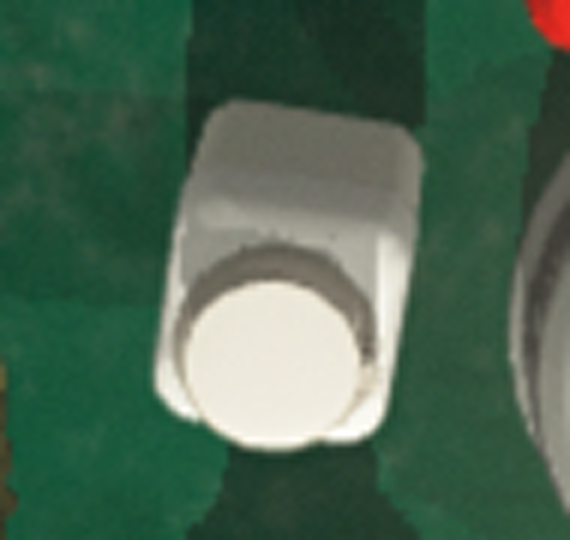

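The far face's lower edge runs (235,100)→(400,128) and the cap is centred at (272,365), so bottle yaw is about -0.17 rad. I'll refine the axis, then check the cradle's height and the placing area.

```bash
python3 - <<'E'
from h import *
import pickle
c,s,d=pickle.load(open('c1.pkl','rb')); s0=pickle.load(open('c0.pkl','rb'))['scene']
def tri(a,ua,b,ub):
    (p,u),(q,v)=ray(a,ua),ray(b,ub)
    t=np.linalg.lstsq(np.c_[u,-v],q-p,rcond=None)[0]; P,Q=p+t[0]*u,q+t[1]*v
    return ((P+Q)/2).round(3),np.linalg.norm(P-Q).round(3)
print('cradle',tri(c,(290,107),s0,(335,252)),tri(c,(288,40),s0,(321,275)))
print('hub',tri(c,(393,236),s0,(327,186)))
print('grip',tri(c,(346,162),s0,(327,203)))
print('rack',[onz(s0,u,0).round(3) for u in((228,295),(205,330),(150,365))])
g=cv2.inRange(cv2.cvtColor(c['pixels'],cv2.COLOR_RGB2HSV),(0,0,170),(180,60,255)); g[:, :330]=0; g[:168]=0;g[285:]=0;g[:,450:]=0
k=max(cv2.findContours(g,cv2.RETR_EXTERNAL,cv2.CHAIN_APPROX_NONE)[0],key=cv2.contourArea)[:,0]
P=np.array([onz(c,u,.058)[:2] for u in k])
# robust circle fit
from scipy.optimize import least_squares
r=least_squares(lambda x:np.hypot(P[:,0]-x[0],P[:,1]-x[1])-x[2],[.58,-.25,.07],loss='soft_l1',f_scale=.001)
print('dial',r.x,np.median(abs(r.fun)))
E
```

```text
cradle (array([ 0.431, -0.069,  0.02 ]), np.float64(0.005)) (array([0.425, 0.02 , 0.016]), np.float64(0.004))
hub (array([ 0.582, -0.259,  0.063]), np.float64(0.004))
grip (array([ 0.504, -0.139,  0.117]), np.float64(0.002))
rack [array([0.602, 0.193, 0.   ]), array([0.579, 0.302, 0.   ]), array([0.621, 0.437, 0.   ])]
dial [ 0.57805757 -0.24951307  0.06691431] 0.003636934310543266
```

```bash
python3 - <<'E'
from h import *
a=-.17; y=np.array([-np.sin(a),np.cos(a),0]); z=np.array([0,0,-1.])
def rot(y): return np.c_[np.cross(y,z),y,z]
q0=read_state()['joints']
best=min((R for R in(rot(y),rot(-y))),key=lambda R:abs(inverse_kinematics([.441,-.214,.2],R)[5]))
R=best
goto([.441,-.214,.20],R)
print(move_straight([.441,-.214,.064],.12,max_force=10),read_state()['eef_pos'])
grasp(25); s=read_state(); print(s['grip_width'],s['grip_force'],s['t'],s['contact_force'])
if .5<s['grip_width']<.85:
    move_straight([.441,-.214,.27],.15)
    s=read_state(); print(s['grip_width'],s['contact_force'],s['joints'].round(2))
snap('scene','s2.png'); np.save('R.npy',R)
E
```

```text
False [ 0.44150143 -0.21430741  0.065008  ]
0.6380993380808003 25.01338197849691 4.5167 [-0.84039417 -4.18287637  3.34126558]
0.640192277129129 [-0.18304016 -0.18160679 -3.20869968] [-0.52 -0.19  1.42  0.    1.91  1.22]
```

View pics/s2.png

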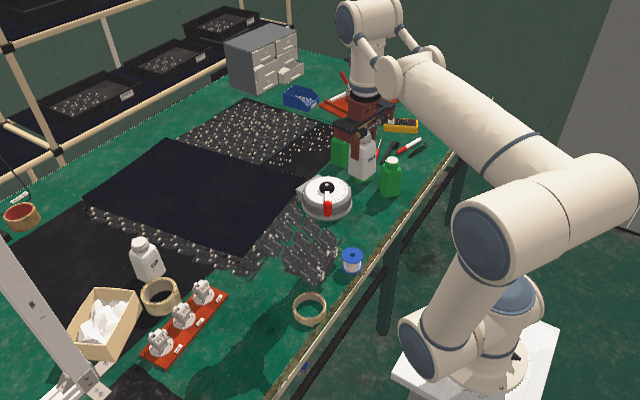

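The bottle is held at about (362,158) and lifted clear. The lever is unmoved. Next I'll place the bottle.

```bash
python3 - <<'E'
from h import *
R=np.load('R.npy')
goto([.47,.25,.27],R)
move_straight([.47,.25,.085],.13)
print(move_straight([.47,.25,.060],.03,max_force=4),read_state()['eef_pos'])
ungrasp(); dwell(.2); move_straight([.47,.25,.24],.15)
print(read_state()['t'])
# lever approach: y radial, behind the grip (clockwise)
snap('scene','s3.png'); snap('side','d3.png')
E
```

```text
True [0.46965247 0.24963163 0.06441614]
12.2167
```

View pics/s3.png

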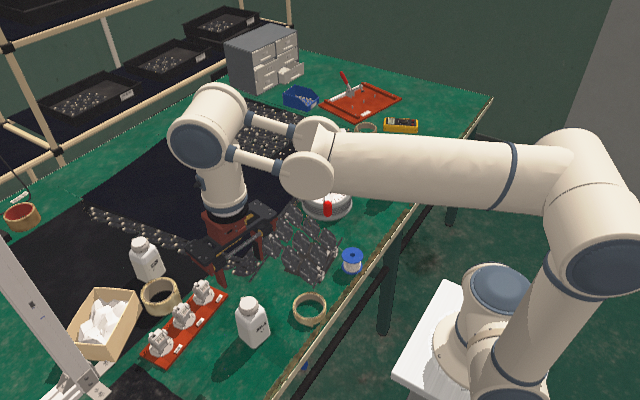

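The bottle stands upright at (252,320), and the bench around it is clear. The lever is unmoved at (327,208). Next I'll push the lever with the shut fingers, limiting the force.

```bash
cat > push.py <<'E'
from h import *
AX=np.array([.5765,-.2495])
u=lambda p:np.array([np.cos(p),np.sin(p)]); t=lambda p:np.array([-np.sin(p),np.cos(p)])
def pose(p,back=.0225,z=.09):
    y=np.r_[-u(p),0]; zz=np.array([0,0,-1.])
    return np.r_[AX+.130*u(p)-back*t(p),z],np.c_[np.cross(y,zz),y,zz]
def ft(p,b): return -(read_state()['contact_force']-b)[:2]@t(p)
E
python3 - <<'E'
from push import *
p0=np.arctan2(-.138-AX[1],.505-AX[0]); print('phi0',p0)
grasp(10)
goto(*pose(p0,.045,.2)); P,R=pose(p0,.045)
print(move_straight(P,.12,R,max_force=8))
dwell(.1); b=read_state()['contact_force']; print('bias',b)
log=[];p=p0-.02; hit=False
while p<p0+2.3:
    slow=p>p0+.95
    p+=.012 if slow else .08
    P,R=pose(p)
    hit=move_straight(P,.02 if slow else .1,R,max_force=5.5)
    f=ft(p,b); log.append((round(p-p0,3),round(f,1)))
    if hit or f>6: break
print(log,hit); s=read_state(); print(s['t'],s['contact_force']-b,s['eef_pos'],P)
np.save('st.npy',[p0,p,*b])
E
```

```text
phi0 2.140999763113764
False
bias [-1.40162169  0.25484633  0.25637959]
[(np.float64(0.06), np.float64(0.9)), (np.float64(0.14), np.float64(1.2)), (np.float64(0.22), np.float64(0.2)), (np.float64(0.3), np.float64(1.2)), (np.float64(0.38), np.float64(1.1)), (np.float64(0.46), np.float64(-0.3)), (np.float64(0.54), np.float64(-0.2)), (np.float64(0.62), np.float64(0.4)), (np.float64(0.7), np.float64(-0.2)), (np.float64(0.78), np.float64(0.0)), (np.float64(0.86), np.float64(0.2)), (np.float64(0.94), np.float64(0.7)), (np.float64(1.02), np.float64(-0.4)), (np.float64(1.032), np.float64(-1.1)), (np.float64(1.044), np.float64(0.3)), (np.float64(1.056), np.float64(-0.2)), (np.float64(1.068), np.float64(0.2)), (np.float64(1.08), np.float64(2.2)), (np.float64(1.092), np.float64(0.8)), (np.float64(1.104), np.float64(0.1)), (np.float64(1.116), np.float64(-0.3)), (np.float64(1.128), np.float64(0.1)), (np.float64(1.14), np.float64(1.3)), (np.float64(1.152), np.float64(1.4)), (np.float64(1.164), np.float64(-1.3)), (np.float64(1.176), np.float64(-0.8)), (np.float64(1.188), np.float64(0.3)), (np.float
[... 221 characters left out ...]
(np.float64(1.272), np.float64(-0.5)), (np.float64(1.284), np.float64(0.1)), (np.float64(1.296), np.float64(0.2)), (np.float64(1.308), np.float64(-0.8)), (np.float64(1.32), np.float64(-0.1)), (np.float64(1.332), np.float64(-0.4)), (np.float64(1.344), np.float64(-1.4)), (np.float64(1.356), np.float64(-0.4)), (np.float64(1.368), np.float64(-0.7)), (np.float64(1.38), np.float64(0.3)), (np.float64(1.392), np.float64(1.2)), (np.float64(1.404), np.float64(3.2)), (np.float64(1.416), np.float64(4.5)), (np.float64(1.428), np.float64(5.9)), (np.float64(1.44), np.float64(7.1))] False
28.525 [-2.26170646  6.76608167  2.67394884] [ 0.44874523 -0.28331701  0.08984675] [ 0.44927791 -0.2844398   0.09      ]
```

The force ramped to 7 N after the light travel, which fits the stop's wall. I'll back off, rise and look.

```bash
python3 - <<'E'
from push import *
import pickle
p0,p,*b=np.load('st.npy'); 
P,R=pose(p,.045); move_straight(P,.05,R); print(ft(p,b))
P[2]=.25; move_straight(P,.15,R)
y=np.array([1.,0,0]); zz=np.array([0,0,-1.]);
goto([.47,-.17,.36],np.array([[0,1,0],[1,0,0],[0,0,-1.]]))
c=snap('wrist','w4.png'); pickle.dump(c,open('c4.pkl','wb'))
hsv=cv2.cvtColor(c['pixels'],cv2.COLOR_RGB2HSV)
red=cv2.inRange(hsv,(0,170,120),(8,255,255))|cv2.inRange(hsv,(172,170,120),(180,255,255))
n,l,st,ce=cv2.connectedComponentsWithStats(red)
for i in range(1,n):
    if st[i,4]>60:
        g=onz(c,ce[i],.118); print(st[i],ce[i],g,np.linalg.norm(g[:2]-AX),(np.arctan2(*(g[:2]-AX)[::-1])%6.283)-p0)
print(read_state()['t'],p-p0)
E
```

```text
-1.1418309887064026
31.0417 1.4400000000000013
```

View pics/w4.png

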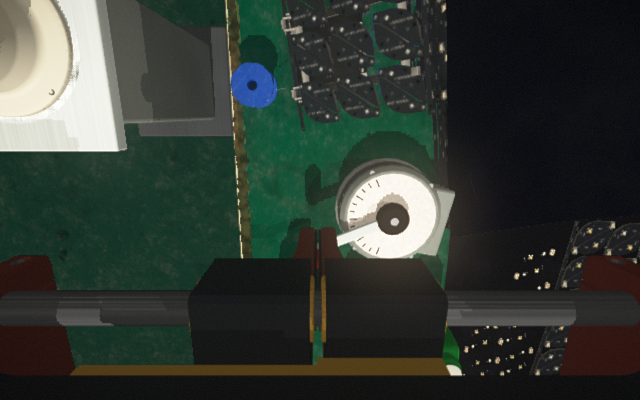

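The view shows the lever swung to the right front: hub at (393,220), arm leaving at (340,240), grip hidden behind the fingers. The cradle and reel are untouched. I'll push again, gently up to about 10 N, to confirm it's really the stop.

```bash
python3 - <<'E'
from push import *
import pickle
p0,p,*b=np.load('st.npy')
P,R=pose(p0+1.38,.05,.2); goto(P,R); P[2]=.09; print(move_straight(P,.12,R,max_force=8))
dwell(.1); b=read_state()['contact_force']; log=[]
q=p0+1.33
while q<p0+1.56:
    q+=.012; P,R=pose(q); hit=move_straight(P,.025,R,max_force=7); f=ft(q,b); log.append((float(round(q-p0,3)),float(round(f,1))))
    if hit or f>9.5: break
print(log,hit)
P,R=pose(q,.05); move_straight(P,.06,R); P[2]=.25; move_straight(P,.2,R)
goto([.42,-.05,.36],np.array([[0,1,0],[1,0,0],[0,0,-1.]]))
c=snap('wrist','w5.png'); snap('scene','s5.png'); print(read_state()['t'])
a=cv2.imread('pics/w5.png');s=cv2.imread('pics/s5.png')
cv2.imwrite('pics/m5.png',np.vstack([a[:, :][0:280],s[130:400]]))
E
```

```text
False
[(1.342, 2.0), (1.354, 0.8), (1.366, 1.1), (1.378, 1.4), (1.39, 1.6), (1.402, 3.3), (1.414, 5.2), (1.426, 8.3), (1.438, 11.4)] False
38.6167
```

View pics/m5.png

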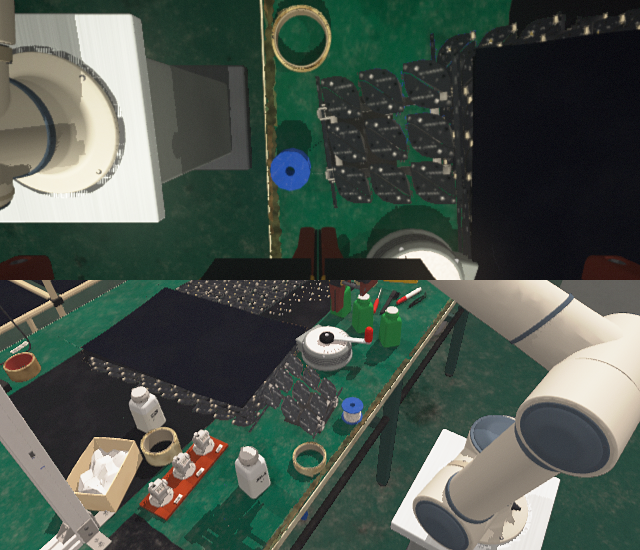

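The bottle is upright at (252,470 in the montage) and the lever's grip is at (369,333). Both pushes met resistance from the same point (about 1.40 rad from the start). The lever held at 11 N, so it is seated in the stop. The tape and reel are untouched.

```bash
python3 -c "
from station import *
print(sign_off())"
```

```text
the job is handed in; nothing more can be done
None
```

The job is handed in: the bottle stands upright near (0.47, 0.25), clear of the lever's sweep, and the lever, about 1.40 rad anticlockwise from where it stood, held against an 11 N push, so I take it to be in its stop; the reel and tape roll were not touched.

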